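# Hang the light catcher and hold the lamp shutter half open

### The arm

A 6-joint arm with a two-finger parallel gripper is mounted at the origin on the work surface. World frame = base frame: x ahead of the robot, y to its left, z up, the work surface at z = 0. Lengths are in m, angles in rad, forces in N, time in s.
With the tool pointing down it reaches from about 0.275 to 0.75 m from the base axis. Payload 10.2 kg.
Tool frame: the origin (TCP) lies midway between the tips of the shut fingers; the grasp point (between the pads) lies 19 mm behind it (env.hold_point_z is the distance from the TCP to the grasp point, in m); x points along the fingers, z is the direction in which the jaws open and shut, and the axes are right-handed (so a half turn about x gives the same grasp; the last joint's range is limited). The gripper opens to 85 mm and grips with 20 to 120 N. Pads are 22 mm wide; open, the fingers measure 114 mm over their backs; the gripper's body (76 mm by 85 mm) begins 54 mm behind the grasp point. The pads swing forward as they close: fully open they stand 13 mm farther back than shut.
Start: joints at [1.052, 0.313, 1.498, -0, 1.331, -0.223], TCP at [0.153, 0.502, 0.231] pointing down, gripper open.
Joint ranges: [-2.94, 2.94], [-0.97, 2.17], [0.19, 2.56], [-1.23, 4.37], [0.02, 3.11], [-2.88, 2.88]. Speed limits (rad/s): [2.39, 2.39, 3.01, 3.14, 3.14, 3.14].

### API

Orientations are given as a unit quaternion [x, y, z, w].
In Python, from bench import env, kinematics, monitor, eyes, job gives the robot as it stands. The module is installed in compiled form; this text tells all that it offers. Calls block until the motion is done:
- env.reach(position, orientation): joint-space move of the TCP to a pose.
- env.movel(position, velocity=0.15, frame=None, guard=None): straight line of the TCP; frame=None keeps the orientation; velocity is the mean speed in m/s. With guard (N) it stops when the force on the tool has changed by that much, and returns True; else False.
- env.set_joints(angles): joint-space move.
- env.release() and env.close_gripper(effort=None): open the fingers fully, or close them until they stop; effort is the grip in N (None keeps the last).
- env.hold(seconds).
- kinematics.ik(position, orientation): joint angles nearest the present ones, or None.
- monitor.sense(): the state.
- eyes.grab_frame(name): name is "scene" or "top"; returns a dict with "frame" (400x640x3 uint8, red, green, blue), "mtx" (3x3 intrinsics, pixels), "view" (4x4, takes a point from world to camera coordinates). Camera axes: x right, y down, z forward; pixel columns grow to the right and rows downward; lengths in m; the calibration is good to about 2 mm. A picture is of the moment at which its call begins. There is no depth.
A pose or a line that the arm cannot do raises env.MotionError and nothing moves.
- job.hand_in(): hands the job in, once; it reports no verdict.
The state is a dict: "clock": time; "joints": joint angles; "qvel": joint speeds; "joint_efforts": joint torques, N m; "position": TCP position; "ee_rot": TCP orientation; "contact_force": force on the tool from outside, world axes, zero at the start; "ft_torque": the same for the moment, N m; "finger_gap": opening from 0.0 (shut) to 1.0 (fully open).
Only numpy, scipy, OpenCV 4.12 (cv2) and the standard library are available. Lean on these libraries where they do the work, as an engineer would, in place of code of your own. Each camera call takes 0.05 s, during which the arm holds its last target.

### The job

Hang the light catcher by its bail handle on both prongs of the hook stand, with its open end facing the lamp housing, and let go of it so that it hangs still. Only then slide the lamp's sprung shutter half-way open by its tab and hold it there against the spring: finish while still holding it, because it snaps shut when released. Leave the other things on the bench where they are.

Things in the scene. Friction and masses are not known exactly. Their poses are not given: they have to be found in the camera images.
- catcher: the light catcher: loose dark sheet-steel box, 60 (x) x 130 (y) x 60 (z) mm, 0.2 to 0.4 kg, open at its +y end, closed at -y. Origin: centre of the underside, z up. Over its top a rigid bail of 8 mm round wire: a level bar along y, its centre line 119 mm above the origin, on upright legs at y = -60 and +60 mm; the opening under the bar is 112 mm wide and 55 mm high
- bail_mid (a point): the middle of the bail's level bar, on its centre line; same axes as the catcher
- mouth (a point): the centre of the catcher's open end, 65 mm along the catcher's +y from its middle
- hook: the hook stand, fixed: base plate with two steel posts 12 mm thick at x = -58, y = -36 and +36 mm, each with a prong of 8 mm bar pointing to +x (away from the robot), sloping down from the post top (190 mm high) to its seat, then up to a tip. Prongs and posts are not joined: 60 mm is clear between them for fingers. Origin: on the bench below the middle of the seats, z up
- hook_seat (a point): midway between the prongs' level seats (x = -12 to +12 mm), at the height of their upper side, 170 mm; axes of the hook stand. A hung bail bar lies across both seats along y, centre line 4 mm above this. It comes in from +x over the prong tips (x = +34 mm, 188 mm high at most), prongs passing between bar and box top; the catcher then hangs 55 mm clear of the bench
- lamp: the lamp housing, fixed to the bench: a grey box 250 (x) x 180 (y) x 130 (z) mm. Origin: centre of the underside, z up. The amber window, 64 x 44 mm, is in its -y side, which faces the hook stand; the shutter runs along x in front of it
- window (a point): the centre of the lamp window, on the -y side of the housing, 80 mm high; same axes as the lamp housing
- tab_top (a point): the centre of the top of the shutter's upright black tab, 185 mm high; it moves with the shutter; same axes as the lamp housing. The tab is 16 mm along x, 12 mm along y, and stands 45 mm tall, its foot 10 mm above the housing's top and its near face 9 mm in front (-y) of the housing's side
- shutter (a joint): how far the steel shutter plate has slid towards the lamp housing's +x, in m: 0 shut (covers the window), 0.080 fully open at the stop; half is 0.040, where it covers half the window. A spring pulls it shut with 2.4 N at 0, about 7 N at half, 12 N fully open; it returns to 0 when released
- tape_roll: bystander: roll of blue tape lying flat, 96 mm across, 25 mm high; origin under its centre
- screwdriver: bystander: a screwdriver with a dark handle, about 200 mm long, lying on the bench along its x
- screw_jar: bystander: glass jar with a steel lid, 64 mm across, 75 mm high; origin under its centre
Mind the look-alikes: they are no part of the job. Leave any brown or yellow look-alike of the catcher alone. Leave any orange look-alike of the hook alone.

How it is judged:
By the outcome, as a careful person would: the job done as asked, in the order asked, and still so for the second after the job is handed in, while the arm keeps its last pose, push and grip.
It also fails if it takes over 50 s, if anything falls off the work surface, if the arm or the gripper's body presses on something with over 40 N, if the wrist force passes 120 N, or if a joint passes its speed limit or range.

## Working session

There is one attempt and no reset: what is moved stays moved. The work goes in short steps, each a Python script; the robot and the scene stay as the last script left them, time stands still between calls to the robot, and variables do not carry over. Pictures are saved under pics/ and viewed, and the job is handed in when it is done.

```bash
mkdir -p pics; python3 - <<'E'
from bench import env,kinematics,monitor,eyes,job
import cv2,numpy as np
for n in("scene","top"):
    f=eyes.grab_frame(n); cv2.imwrite(f"pics/{n}0.png",f["frame"][:,:,::-1])
    print(n,f["mtx"].round(2).tolist(),f["view"].round(4).tolist())
    np.savez(f"{n}0.npz",**f)
s=monitor.sense();print(s, env.hold_point_z)
E
```

```text
scene [[468.16, 0.0, 323.69], [0.0, 468.16, 203.85], [0.0, 0.0, 1.0]] [[0.2196, 0.9755, -0.0117, -0.0191], [0.5295, -0.1293, -0.8384, -0.1735], [-0.8194, 0.1779, -0.5449, 1.5595], [0.0, 0.0, 0.0, 1.0]]
top [[511.92, 0.0, 320.15], [0.0, 511.92, 201.77], [0.0, 0.0, 1.0]] [[0.0053, -1.0, 0.0044, -0.0803], [-0.9795, -0.006, -0.2011, 0.5371], [0.2011, -0.0033, -0.9796, 1.4799], [0.0, 0.0, 0.0, 1.0]]
{'clock': 0.1, 'joints': array([ 1.05162564e+00,  3.13375241e-01,  1.49837633e+00,  1.83839795e-05,
        1.33099393e+00, -2.23384904e-01]), 'qvel': array([-0.00014238, -0.00065665, -0.00111143,  0.00037689,  0.00167187,
        0.00040931]), 'joint_efforts': array([ 2.72435253e-03, -4.12904942e+01, -2.60144824e+01, -1.30281692e-04,
        2.98278450e-03,  4.50071400e-05]), 'position': array([0.15291381, 0.50199316, 0.23079619]), 'ee_rot': array([-0.42102162,  0.56859557,  0.42070516,  0.5678442 ]), 'contact_force': array([ 0.65364025, -0.09430593, -0.66800462]), 'ft_torque': array([ 0.02472825, -0.04820179, -0.04025338]), 'finger_gap': 0.9987716611359105} 0.0187
```

View pics/scene0.png

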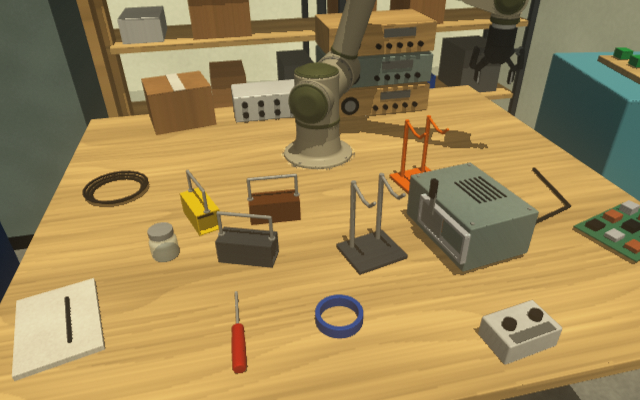

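View pics/top0.png

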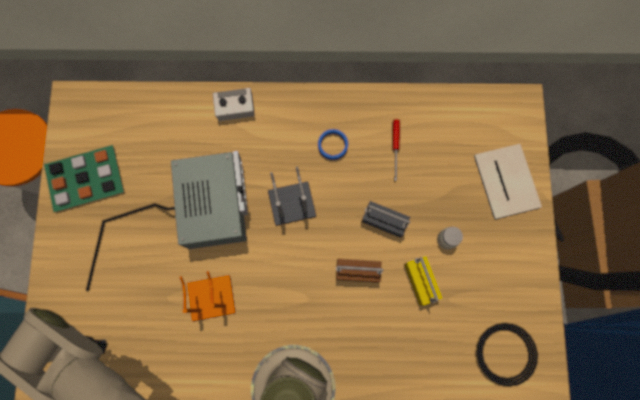

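The top view shows the catcher (dark) around (386,220), the steel hook at (292,200) and the lamp at (208,200) with its tab near (240,190). The screwdriver, tape and jar are clear of these. I'll enlarge crops next.

```bash
python3 - <<'E'
import cv2
t=cv2.imread("pics/top0.png");s=cv2.imread("pics/scene0.png")
def c(im,x,y,w,h,k,n): cv2.imwrite("pics/"+n,cv2.resize(im[y:y+h,x:x+w],None,fx=k,fy=k,interpolation=cv2.INTER_CUBIC))
c(t,160,140,160,120,5,"t_hl.png");c(t,350,190,80,60,10,"t_c.png")
c(s,330,160,200,120,4,"s_hl.png");c(s,205,200,80,70,8,"s_c.png")
E
```

```text
(no output)
```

View pics/t_hl.png

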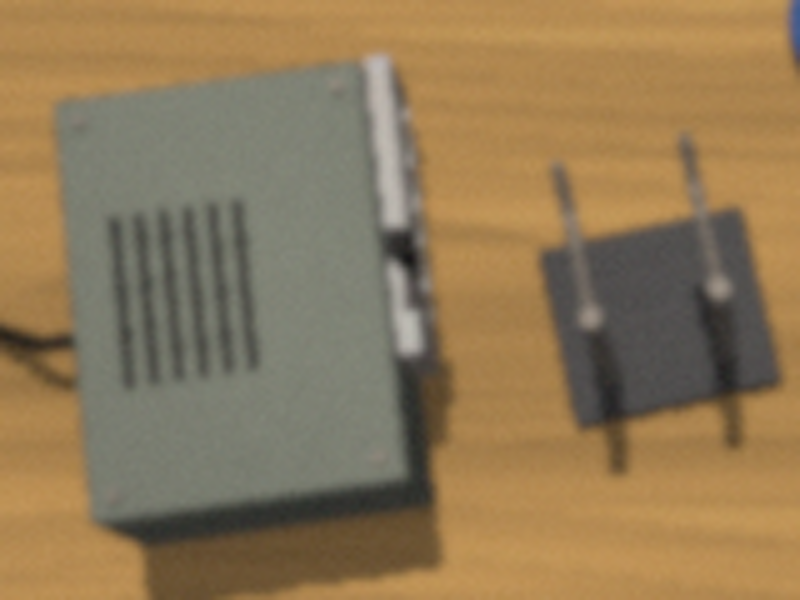

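View pics/t_c.png

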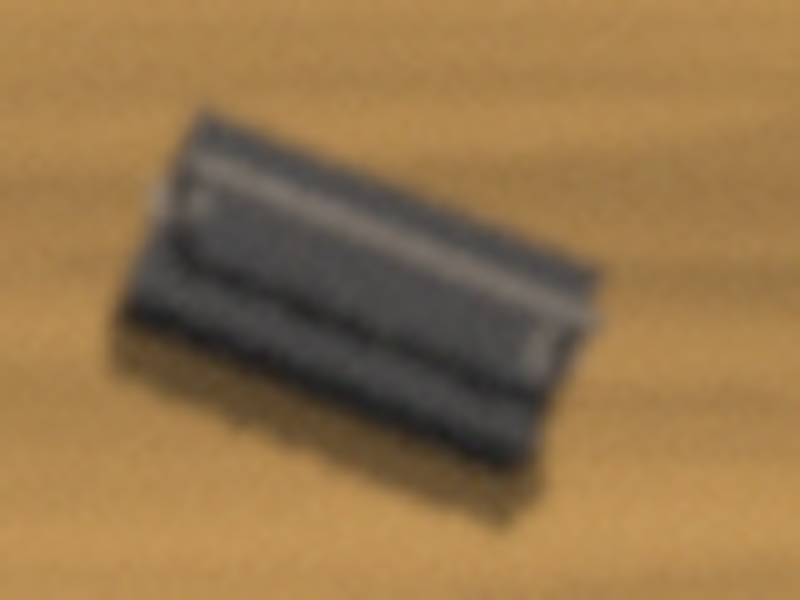

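View pics/s_hl.png

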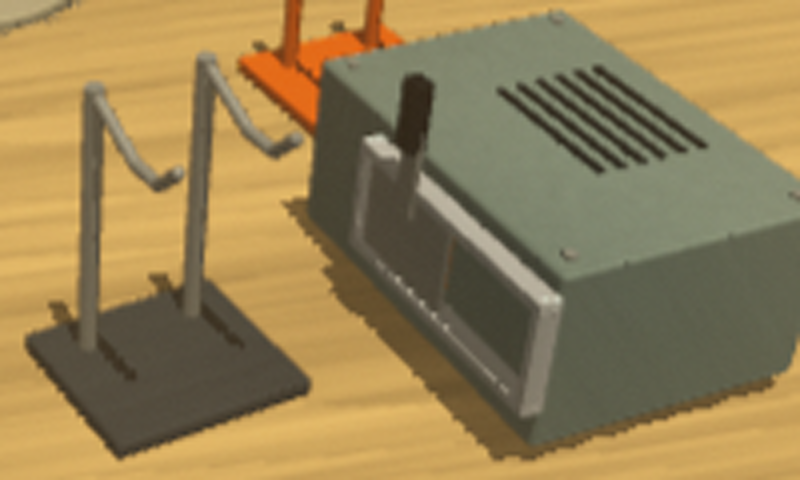

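View pics/s_c.png

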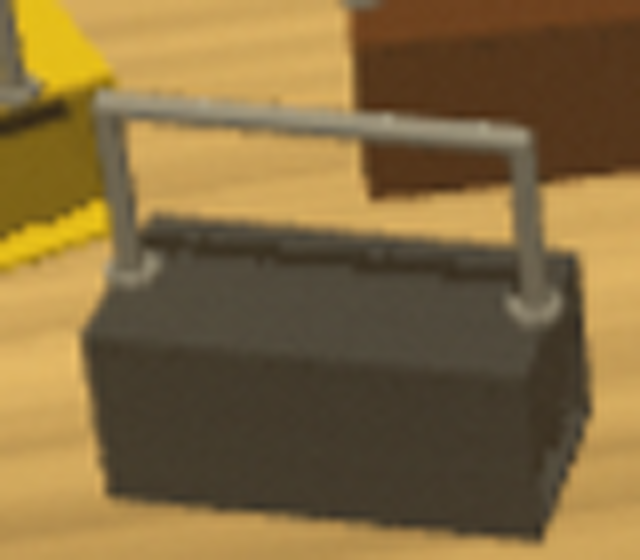

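```bash
cat > h.py <<'E'
import numpy as np,cv2
from scipy.optimize import least_squares
C={n:np.load(f"{n}0.npz") for n in("scene","top")}
def proj(n,P):
    V=C[n]["view"];K=C[n]["mtx"];p=V[:3,:3]@np.asarray(P)+V[:3,3];p=K@p;return p[:2]/p[2]
def ray(n,uv,z):
    V=C[n]["view"];K=C[n]["mtx"];R=V[:3,:3];o=-R.T@V[:3,3];d=R.T@np.linalg.solve(K,[*uv,1]);return o+d*(z-o[2])/d[2]
def fit(obs,x0):
    def w(x,p):
        c,s=np.cos(x[2]),np.sin(x[2]);return [x[0]+c*p[0]-s*p[1],x[1]+s*p[0]+c*p[1],p[2]]
    f=lambda x:np.concatenate([proj(n,w(x,p))-uv for n,p,uv in obs])
    r=least_squares(f,x0,loss="soft_l1");return r.x,f(r.x).reshape(-1,2).round(1)
E
python3 - <<'E'
from h import *
T=lambda x,y:(160+x/5,140+y/5); S=lambda x,y:(330+x/4,160+y/4)
for n,uv,z in [("top",(370,206.5),.119),("top",(409,221.8),.119),("scene",(217.5,212.5),.119),("scene",(271,216.5),.119)]: print(n,ray(n,uv,z).round(4))
hk=[("top",(-.058,.036,.19),T(590,316)),("top",(-.058,-.036,.19),T(720,287)),("scene",(-.058,-.036,.19),S(94,88)),("scene",(-.058,.036,.19),S(205,56)),
("top",(.034,.036,.184),T(557,163)),("top",(.034,-.036,.184),T(685,135)),("scene",(.034,-.036,.184),S(180,174)),("scene",(.034,.036,.184),S(297,140))]
print("hook",*fit(hk,[.5,.05,0.2]))
lp=[("top",(.125,.09,.13),T(60,103)),("top",(.125,-.09,.13),T(360,62)),("top",(-.125,-.09,.13),T(408,483)),("top",(-.125,.09,.13),T(95,520)),
("scene",(.125,-.09,.13),S(562,282)),("scene",(-.125,-.09,.13),S(325,65)),("scene",(-.125,.09,.13),S(560,12))]
x,r=fit(lp,[.5,.3,.1]);print("lamp",x,r)
print("tab",ray("scene",S(418,80),.185))
c=[("top",(0,.06,.119),(370,206.5)),("top",(0,-.06,.119),(409,221.8)),("scene",(0,-.06,.119),(217.8,212.5)),("scene",(0,.06,.119),(270.6,216.8)),
("scene",(0.03,-.065,.0),(205+105/8,200+495/8)),("scene",(0.03,.065,.0),(205+542/8,200+540/8))]
x,r=fit(c,[.46,-.17,-.3]);print("catch",x,r)
s=cv2.imread("pics/scene0.png");t=cv2.imread("pics/top0.png")
a=cv2.resize(s[222:272,260:290],None,fx=10,fy=10,interpolation=cv2.INTER_CUBIC)
a2=cv2.resize(s[222:272,205:235],None,fx=10,fy=10,interpolation=cv2.INTER_CUBIC)
cv2.imwrite("pics/mouth.png",cv2.convertScaleAbs(np.hstack([a2,a]),alpha=2.2))
E
```

```text
top [ 0.5114 -0.2199  0.119 ]
top [ 0.4677 -0.3304  0.119 ]
scene [ 0.4723 -0.3293  0.119 ]
scene [ 0.5165 -0.2145  0.119 ]
hook [0.57139353 0.01724476 0.23226846] [[-0.3 -0.6]
 [-0.5 -0.6]
 [-0.8 -1.9]
 [-0.4 -1.2]
 [-0.5 -1.2]
 [-0.7 -1.2]
 [-0.5 -0.6]
 [-0.3 -0.6]]
lamp [0.53626753 0.2503129  0.1489661 ] [[-1.9 -1.9]
 [ 0.  -2.1]
 [ 0.1 -1.8]
 [-1.3 -0.1]
 [-0.6 -2.1]
 [-2.3 -2.7]
 [-0.3 -2.4]]
tab [0.55729685 0.14574505 0.185     ]
catch [ 0.49300626 -0.27308618 -0.37394485] [[-0.9 -1.2]
 [-0.6 -1.2]
 [-0.2 -0.3]
 [-0.9 -0.5]
 [-0.  -0.4]
 [-0.3 -0.9]]
```

View pics/mouth.png

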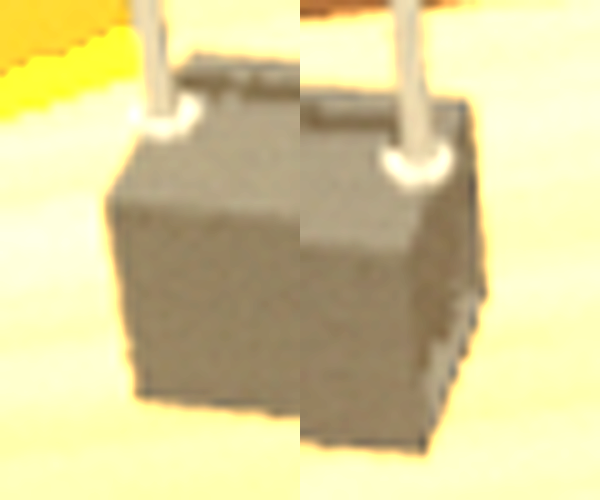

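Residuals are about 1–2 px. The catcher's mouth is its right-hand (+y) end, where the lit interior floor strip shows at (440,340). Poses:

| Thing | x (m) | y (m) | yaw (rad) |
|---|---|---|---|
| catcher | 0.493 | -0.273 | -0.375 |
| hook | 0.571 | 0.017 | 0.232 |
| lamp | 0.536 | 0.250 | 0.149 |

The tab sits at lamp y ≈ -0.106, against -0.105 expected. Next I'll grasp the bail.

```bash
cat >> h.py <<'E'
from scipy.spatial.transform import Rotation as Rn
def quat(psi):  # tool x down, jaws (tool z) along yaw psi
    x=np.array([0,0,-1.]);z=np.array([np.cos(psi),np.sin(psi),0]);return Rn.from_matrix(np.c_[x,np.cross(z,x),z]).as_quat()
HOOK=(0.5714,0.0172,0.232);LAMP=(0.5363,0.2503,0.149);CAT=(0.493,-0.2732,-0.375)
def wpt(f,x,y,z):
    c,s=np.cos(f[2]),np.sin(f[2]);return np.array([f[0]+c*x-s*y,f[1]+s*x+c*y,z])
def shot(n,name,x,y,w,h,k):
    from bench import eyes
    im=eyes.grab_frame(n)["frame"][:,:,::-1];cv2.imwrite("pics/"+name,cv2.resize(im[y:y+h,x:x+w],None,fx=k,fy=k,interpolation=cv2.INTER_CUBIC))
E
python3 - <<'E'
from h import *
from bench import env,kinematics,monitor
for psi in(-.375,-.375+np.pi):
    print(psi,kinematics.ik(wpt(CAT,0,0,.2),quat(psi)))
for psi in(.232,.232+np.pi): print(psi,kinematics.ik(wpt(HOOK,.11,0,.22),quat(psi)))
for psi in(.149,.149+np.pi): print(psi,kinematics.ik(wpt(LAMP,0.005,-.105,.22),quat(psi)))
print(wpt(HOOK,0.11,0,.2))
E
```

```text
-0.375 [-7.13861326e-01  4.22274284e-01  1.42586788e+00 -4.44089210e-16
  1.29345049e+00 -3.38861326e-01]
2.766592653589793 [-7.13861326e-01  4.22274284e-01  1.42586788e+00 -4.44089210e-16
  1.29345049e+00  2.80273133e+00]
0.232 [-1.09381419e-01  6.80208001e-01  9.61889856e-01 -4.44089210e-16
  1.49949480e+00 -3.41381419e-01]
3.3735926535897933 [-1.09381419e-01  6.80208001e-01  9.61889856e-01 -4.44089210e-16
  1.49949480e+00  2.80021123e+00]
0.149 [ 5.51289552e-02  4.33856530e-01  1.35543840e+00 -4.44089210e-16
  1.35229772e+00 -9.38710448e-02]
3.290592653589793 None
[0.67845293 0.04249168 0.2       ]
```

```bash
python3 - <<'E'
from h import *
from bench import env,kinematics,monitor
q=quat(-.375)
env.reach(wpt(CAT,0,0,.27),q);print(monitor.sense()["clock"])
print(env.movel(wpt(CAT,0,0,.100),velocity=.15,guard=8))
s=monitor.sense();print(s["clock"],s["position"],s["contact_force"])
shot("scene","g1.png",180,140,160,130,5)
E
```

```text
3.075
False
4.3583 [ 0.49336378 -0.27345806  0.10084227] [-0.11276375  0.15713127 -0.31012543]
```

View pics/g1.png

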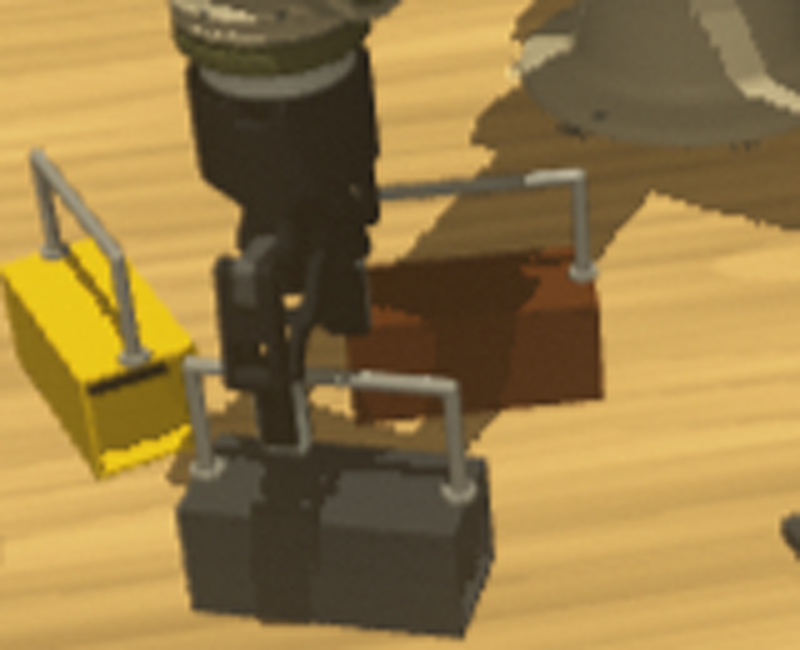

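The fingers straddle the bail: the near finger is at (280,380), and its left offset is what the jaw axis predicts. Now close and lift.

```bash
python3 - <<'E'
from h import *
from bench import env,kinematics,monitor
env.close_gripper(70)
s=monitor.sense();print(s["clock"],s["finger_gap"],s["contact_force"])
env.movel(wpt(CAT,0,0,.25))
s=monitor.sense();print(s["clock"],s["finger_gap"],s["contact_force"],s["ft_torque"])
shot("scene","g2.png",180,100,160,130,5)
shot("top","g2t.png",340,160,120,100,6)
E
```

```text
5.125 0.06275278543666755 [-1.93857295  0.82350989  1.20455696]
6.275 0.06595059583034109 [-0.59043298  0.55069054 -3.7609483 ] [ 0.00778943  0.02025267 -0.10068522]
```

View pics/g2.png

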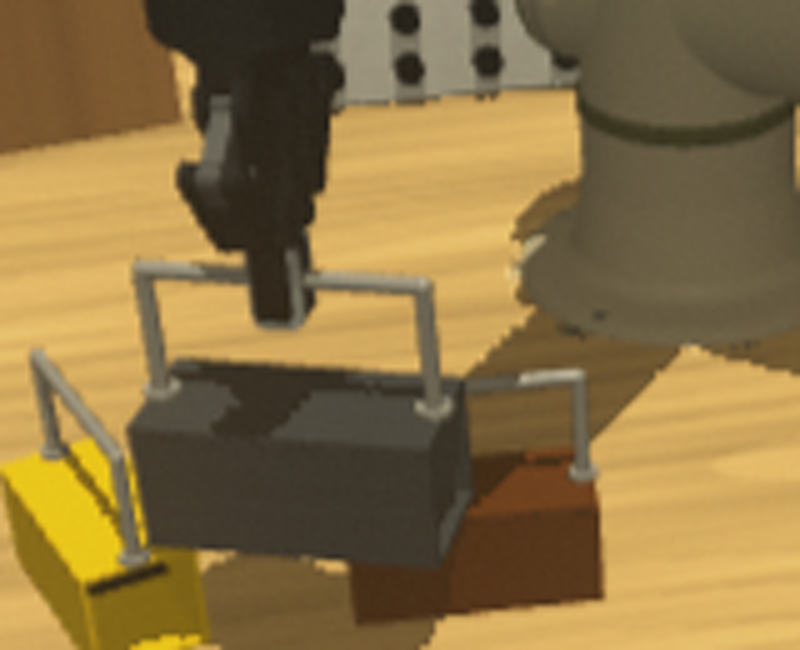

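View pics/g2t.png

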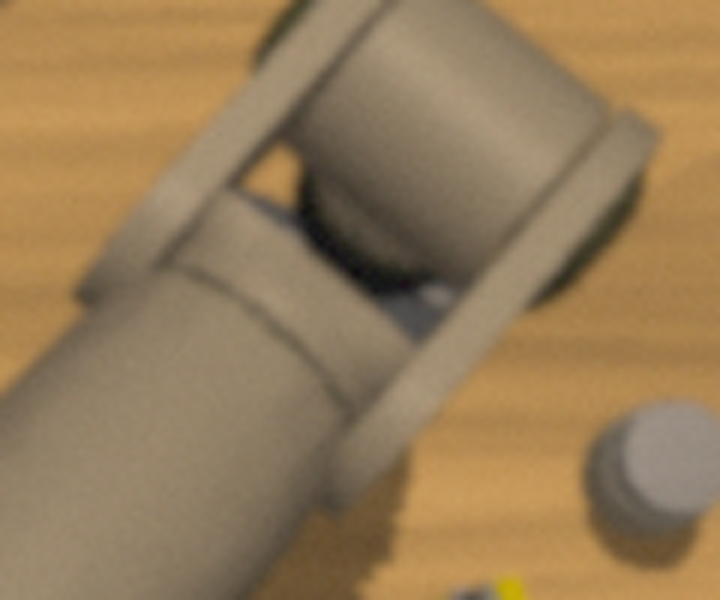

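The bail is gripped at mid-bar (finger at 280 between ends 140 and 430). Next I'll carry it round to the +x side and check clearance before going in.

```bash
python3 - <<'E'
from h import *
from bench import env,kinematics,monitor
p=wpt(HOOK,.115,-.17,.25);print(p)
env.reach(p,quat(0.0))
env.reach(wpt(HOOK,.115,0,.25),quat(.232))
env.movel(wpt(HOOK,.115,0,.192))
s=monitor.sense();print(s["clock"],s["position"],s["contact_force"],s["ft_torque"])
shot("scene","g3.png",300,120,200,150,4)
shot("top","g3t.png",160,130,200,150,4)
E
```

```text
[ 0.72240612 -0.12180414  0.25      ]
8.6917 [0.68377956 0.04273946 0.19280176] [ 0.12701566  0.00686283 -3.44516881] [-0.00589619 -0.05330411 -0.01978471]
```

View pics/g3.png

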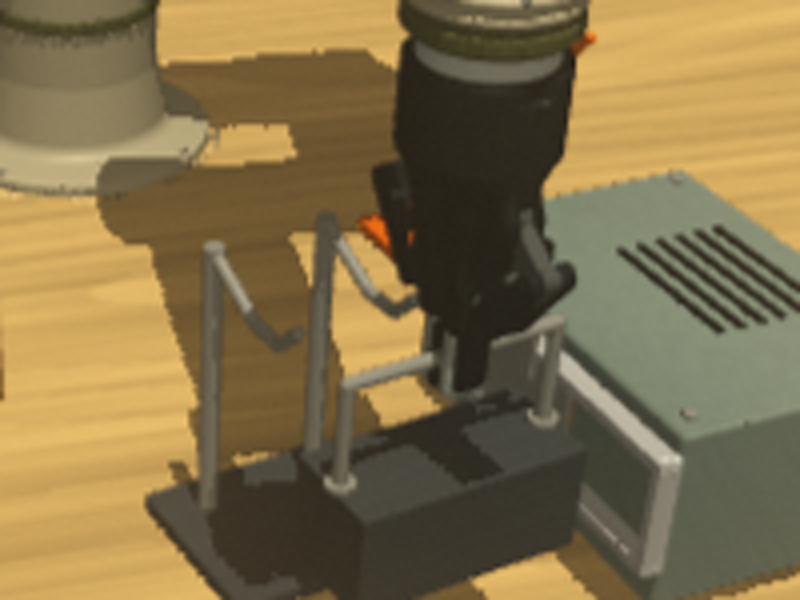

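View pics/g3t.png

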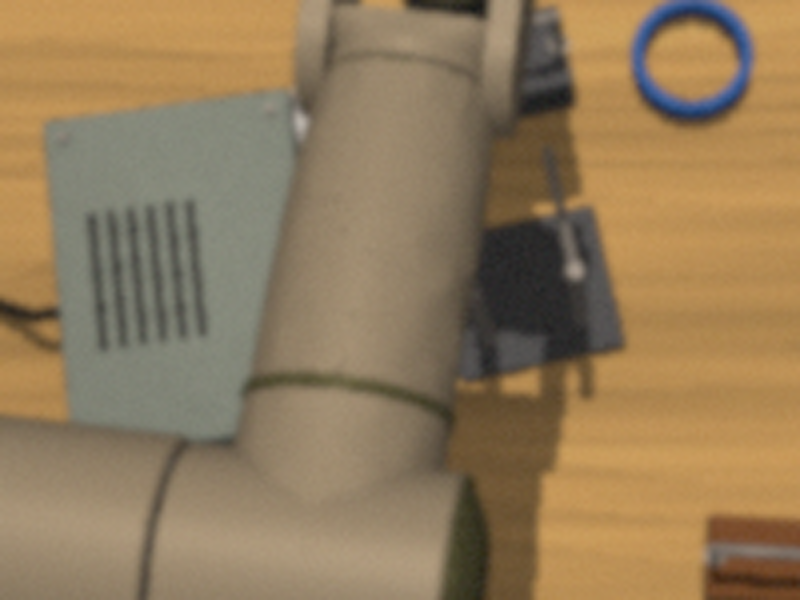

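The box hangs level just outside the prong tips (275–300,340), parallel to the prong line. I'll go in with a guard, then lower onto the seats.

```bash
python3 - <<'E'
from h import *
from bench import env,kinematics,monitor
h=env.hold_point_z
print(env.movel(wpt(HOOK,0,0,.192),velocity=.12,guard=5))
s=monitor.sense();print(s["clock"],s["position"],s["contact_force"])
print(env.movel(wpt(HOOK,0,0,.168-h),velocity=.03,guard=2.5))
s=monitor.sense();print(s["clock"],s["position"],s["position"][2]+h,s["contact_force"],s["ft_torque"])
shot("scene","g4.png",300,120,200,150,4)
E
```

```text
False
9.9 [0.57187553 0.01726252 0.19211707] [ 0.01076611 -0.09547987 -3.97140792]
True
11.0333 [0.57135233 0.01720559 0.15436134] 0.17306133942963212 [0.00688953 0.24736674 3.84937545] [ 0.02256802  0.08242139 -0.03563211]
```

View pics/g4.png

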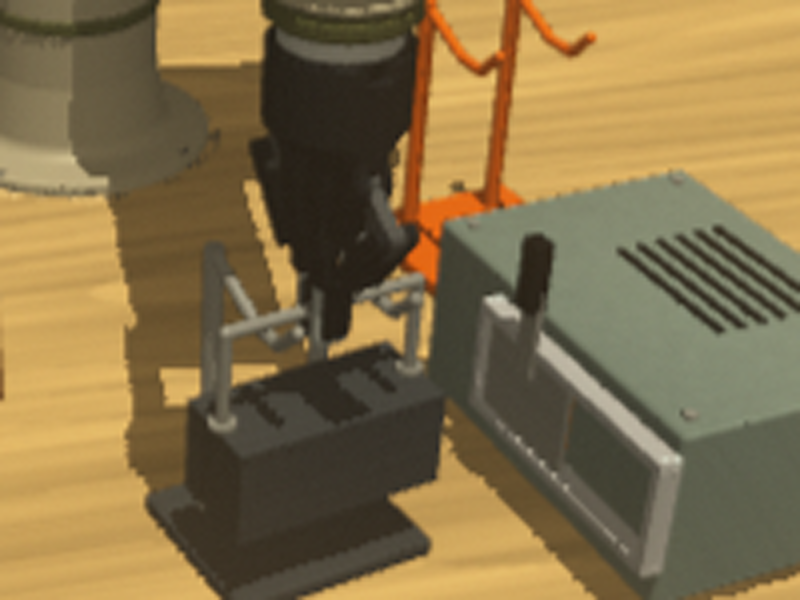

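Contact came at a bar height of 0.173, against 0.174 expected, and the bar crosses both prongs at (280,330) and (395,295). Release and back off upward.

```bash
python3 - <<'E'
from h import *
from bench import env,kinematics,monitor
env.release()
s=monitor.sense();print(s["clock"],s["contact_force"],s["finger_gap"])
p=s["position"].copy();p[2]=.27
print(env.movel(p,velocity=.12,guard=6))
s=monitor.sense();print(s["clock"],s["position"],s["contact_force"])
shot("scene","g5.png",300,120,200,150,4)
# preposition above tab
env.reach(wpt(LAMP,.005,-.105,.27),quat(.149))
print(monitor.sense()["clock"])
shot("scene","g6.png",300,90,200,150,4)
E
```

```text
11.8333 [0.37353995 0.24902585 0.46132048] 1.0042284032316466
False
12.9583 [0.57039457 0.01736502 0.26920671] [-0.73786424  0.61350936  0.12873378]
13.5917
```

View pics/g5.png

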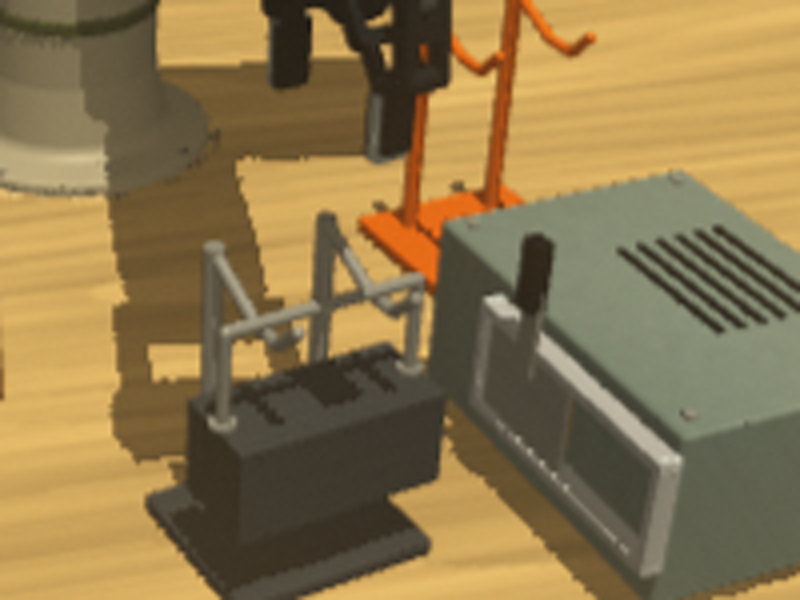

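View pics/g6.png

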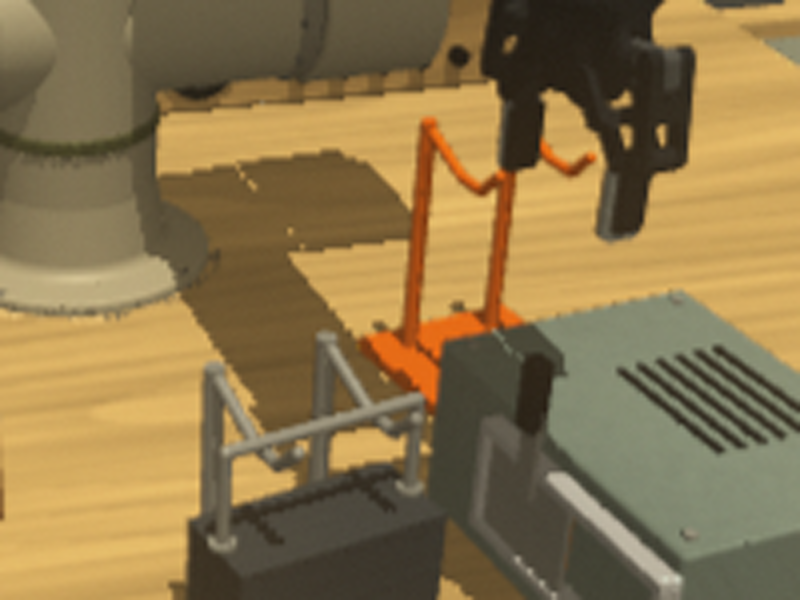

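The catcher hangs level on both seats, bar at (240–420, 330→285), mouth towards the lamp, with the gripper clear. Now check the tab in both views, then descend over it.

```bash
python3 - <<'E'
from h import *
from bench import env,kinematics,monitor
def inl(p):
    d=np.array(p[:2])-LAMP[:2];c,s=np.cos(LAMP[2]),np.sin(LAMP[2]);return (c*d[0]+s*d[1]).round(4),(-s*d[0]+c*d[1]).round(4)
print(inl(ray("scene",(433.9,179.6),.185)),inl(ray("top",(239.6,188.2),.185)))
print("proj tabtop top",proj("top",wpt(LAMP,.003,-.105,.185)))
print(env.movel(wpt(LAMP,.003,-.105,.150),velocity=.1,guard=6))
s=monitor.sense();print(s["clock"],s["position"],s["contact_force"])
shot("scene","g7.png",370,110,130,110,6)
E
```

```text
(np.float64(0.0032), np.float64(-0.1068)) (np.float64(-0.0045), np.float64(-0.1058))
proj tabtop top [239.01856866 185.61119723]
False
14.9917 [0.55516154 0.14693539 0.1506144 ] [0.14153639 0.29943283 0.29115254]
```

View pics/g7.png

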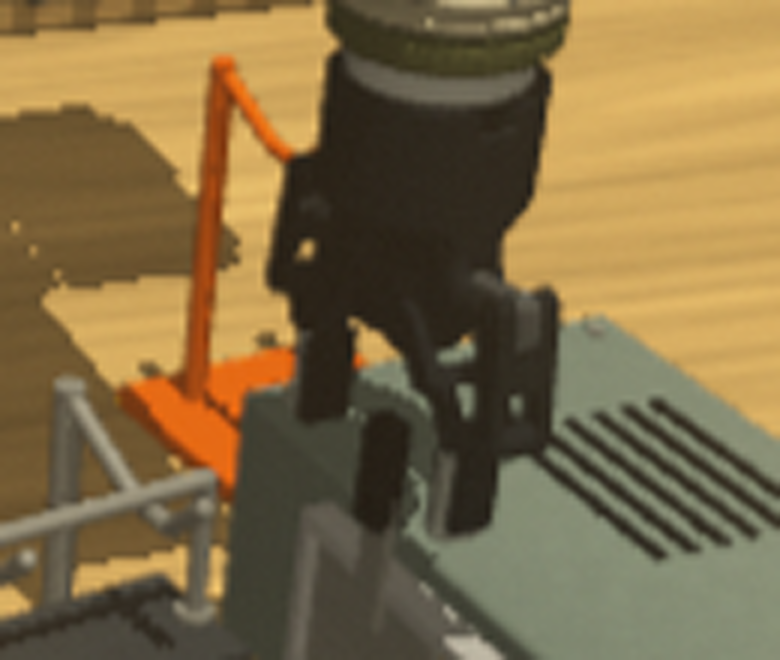

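The tab at (385,470) stands between the two fingertips at (325,415) and (460,530). The fingers sit slightly right of centre, so I'll nudge them, grip lightly, and find the shut stop with a guarded push.

```bash
python3 - <<'E'
from h import *
from bench import env,kinematics,monitor
def inl(p):
    d=np.array(p[:2])-LAMP[:2];c,s=np.cos(LAMP[2]),np.sin(LAMP[2]);return (c*d[0]+s*d[1]).round(4),(-s*d[0]+c*d[1]).round(4)
def rep(t):
    s=monitor.sense();f=s["contact_force"];c,sn=np.cos(LAMP[2]),np.sin(LAMP[2])
    print(t,s["clock"],inl(s["position"]),"z",s["position"][2].round(4),"F_lamp",(c*f[0]+sn*f[1]).round(2),(-sn*f[0]+c*f[1]).round(2),f[2].round(2),"gap",s["finger_gap"].round(3))
env.movel(wpt(LAMP,-.001,-.107,.150),velocity=.05,guard=6);rep("pre")
env.close_gripper(40);env.hold(.2);rep("grip")
print(env.movel(wpt(LAMP,-.016,-.107,.150),velocity=.012,guard=7));rep("stop")
shot("scene","g8.png",370,110,130,110,6)
E
```

```text
Traceback (most recent call last):
AttributeError: 'float' object has no attribute 'round'
```

```bash
cat >> h.py <<'E'
def inl(p):
    d=np.array(p[:2])-LAMP[:2];c,s=np.cos(LAMP[2]),np.sin(LAMP[2]);return round(float(c*d[0]+s*d[1]),4),round(float(-s*d[0]+c*d[1]),4)
def rep(t):
    from bench import monitor
    s=monitor.sense();f=s["contact_force"];c,sn=np.cos(LAMP[2]),np.sin(LAMP[2])
    print(t,round(s["clock"],2),inl(s["position"]),"z",round(s["position"][2],4),"F_lamp",np.round([c*f[0]+sn*f[1],-sn*f[0]+c*f[1],f[2]],2),"gap",round(s["finger_gap"],3))
E
python3 - <<'E'
from h import *
from bench import env
rep("pre")
env.close_gripper(40);env.hold(.2);rep("grip")
print(env.movel(wpt(LAMP,-.016,-.107,.150),velocity=.012,guard=7));rep("stop")
shot("scene","g8.png",370,110,130,110,6)
E
```

```text
pre 15.29 (-0.0011, -0.1071) z 0.1503 F_lamp [0.7  0.49 0.33] gap 1.002
grip 16.12 (-0.0007, -0.107) z 0.1501 F_lamp [ 3.24 -0.02 -0.08] gap 0.178
True
stop 16.47 (-0.0006, -0.107) z 0.1501 F_lamp [2.61 0.85 2.03] gap 0.176
```

View pics/g8.png

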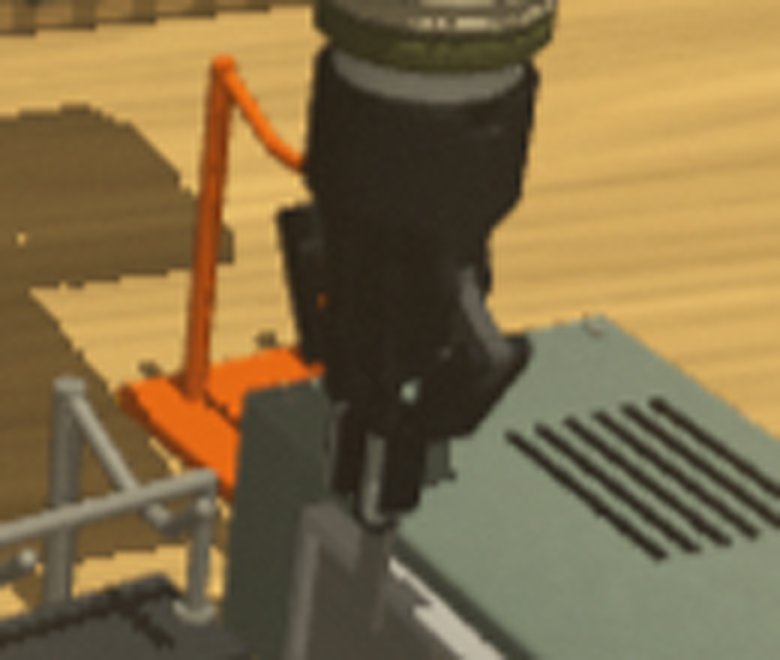

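The fingers hold the tab and it's against the shut stop (reaction +x, no motion), so zero is TCP x = -0.0006. Now pull it 40 mm open.

```bash
python3 - <<'E'
from h import *
from bench import env
env.close_gripper(70);rep("regrip")
env.movel(wpt(LAMP,.0195,-.107,.150),velocity=.04);rep("20mm")
env.movel(wpt(LAMP,.0395,-.107,.150),velocity=.04);env.hold(.5);rep("40mm")
shot("scene","g9.png",300,110,200,150,4)
shot("top","g9t.png",160,130,200,150,4)
E
```

```text
regrip 16.73 (-0.0006, -0.107) z 0.1501 F_lamp [1.57 0.08 4.91] gap 0.178
20mm 17.38 (0.0187, -0.107) z 0.1501 F_lamp [-4.14 -0.55  6.75] gap 0.174
40mm 18.53 (0.0383, -0.107) z 0.1501 F_lamp [-6.86  0.03  6.46] gap 0.173
```

View pics/g9.png

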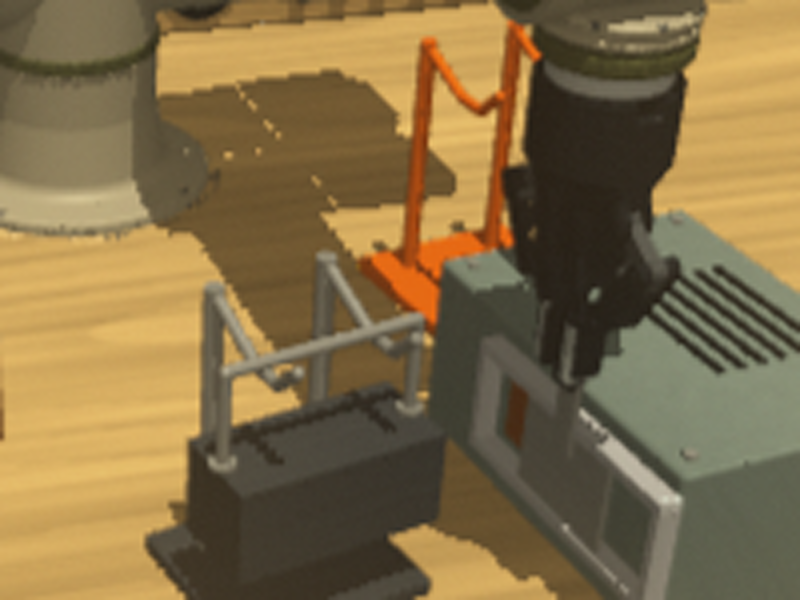

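View pics/g9t.png

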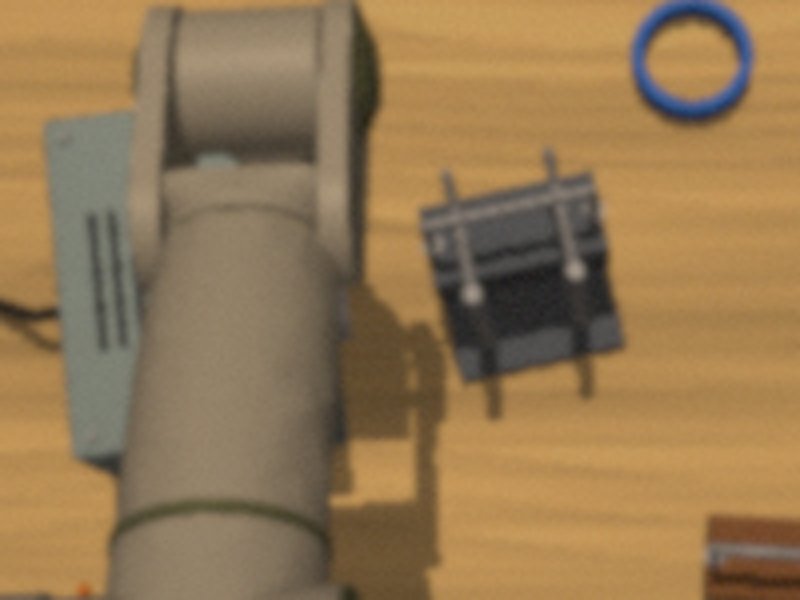

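TCP is 38.9 mm from zero because of arm compliance. I'll trim it to 40 mm and check the opening against the plate edge in the images.

```bash
python3 - <<'E'
from h import *
from bench import env
env.movel(wpt(LAMP,.0406,-.107,.150),velocity=.02);env.hold(.5);rep("trim")
shot("scene","ga.png",410,180,70,75,8)
s=cv2.imread("pics/scene0.png");cv2.imwrite("pics/gb.png",cv2.resize(s[180:255,410:480],None,fx=8,fy=8,interpolation=cv2.INTER_CUBIC))
a=cv2.imread("pics/gb.png");b=cv2.imread("pics/ga.png");cv2.imwrite("pics/gc.png",cv2.convertScaleAbs(cv2.resize(np.hstack([a,b]),None,fx=.7,fy=.7),alpha=1.6))
E
```

```text
trim 19.38 (0.0394, -0.107) z 0.1501 F_lamp [-6.69  0.38  7.51] gap 0.176
```

View pics/gc.png

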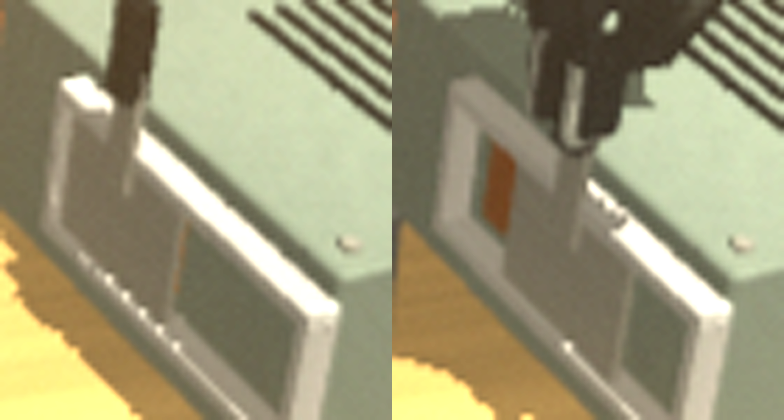

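```bash
python3 - <<'E'
from h import *
for x,z in((0.0,.14),(0.035,.11)):
  for d in (.035,.04,.045): print(x,d,proj("scene",wpt(LAMP,x+d,-.1,z))-proj("scene",wpt(LAMP,x,-.1,z)))
E
```

```text
0.0 0.035 [8.67098924 7.79649406]
0.0 0.04 [9.94751836 8.9442814 ]
0.0 0.045 [11.23382751 10.10086243]
0.035 0.035 [8.95307847 8.39362011]
0.035 0.04 [10.27156256  9.62971501]
0.035 0.045 [11.60025882 10.87538394]
```

```bash
python3 - <<'E'
from h import *
from bench import env,job
rep("before")
shot("scene","gd.png",120,80,400,300,2)
E
```

```text
before 19.43 (0.0393, -0.107) z 0.1501 F_lamp [-6.25 -0.66  7.24] gap 0.173
```

View pics/gd.png

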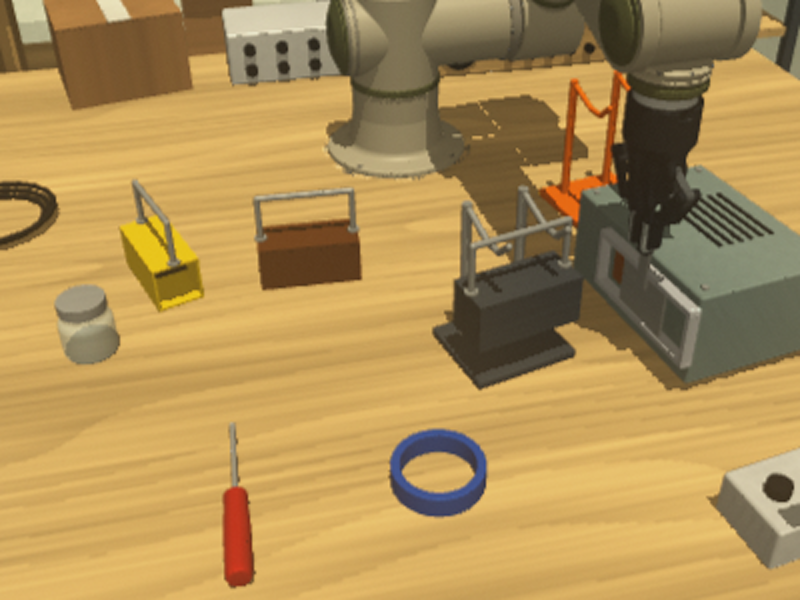

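The plate edge moved (10, 9.5) px, and 40 mm predicts (10.3, 9.6). The catcher hangs still at (515,290), and the tape, screwdriver, jar and look-alikes are where they were. Hand in while holding.

```bash
python3 - <<'E'
from h import *
from bench import job
job.hand_in();rep("end")
E
```

```text
the job is handed in; nothing more can be done
the job is handed in; nothing more can be done
```

The job is handed in: the catcher hangs on both prongs of the steel hook stand with its open end facing the lamp. The arm is still holding the shutter about half-way open by its tab.

- **Catcher:** I gripped the bail mid-bar, brought it in over the prong tips and lowered it to contact at a bar height of 0.173 m (0.174 m expected). I then released it and backed off. Pictures after release and just before hand-in show it hanging still across both seats.
- **Shutter:** I gripped the tab and found the shut stop by a guarded push that met it without moving. I then slid the tab 40.0 mm by gripper travel (39.9 mm on the last reading). The plate edge in the camera image moved (10, 9.5) px, and 40 mm predicts (10.3, 9.6) px. The tab's own image shift was (9.5, 9.8) px against (9.9, 8.9) px, within my pixel reading.
- **Spring force:** the last reading was 6.3–6.9 N without offset correction, which fits the stated 7 N or so at half.
- **Other objects:** in the last picture the tape, screwdriver, jar and look-alikes look undisturbed.
- **Unexplained reading:** the sensor showed about 7 N upward while holding the tab. I did not look into the cause; it is well below the force limits.
- **Time:** the clock was at 19.4 s at the last reading before hand-in. No reading came back after hand-in.

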